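# Reload reagent vials from the transport rack into the analyser rack in reverse order

## Robot

A 6-joint arm with a two-finger parallel gripper is mounted at the origin on the work surface. World frame = base frame: x ahead of the robot, y to its left, z up, the work surface at z = 0. Lengths are in m, angles in rad, forces in N, time in s.
With the tool pointing down it reaches from about 0.425 to 0.95 m from the base axis. Payload 3.5 kg.
Tool frame: the origin (TCP) lies at the very end of the fingers, on their centre line; the grasp point (between the pads) lies 19 mm behind it (manip.pinch_z is the z of the grasp point in the tool frame, in m); z points along the fingers, y is the direction in which the jaws open and shut (so a half turn about z gives the same grasp; the last joint's range is limited). The gripper opens to 85 mm and grips with 20 to 120 N. Pads are 22 mm wide; open, the fingers measure 114 mm over their backs; the gripper's body (76 mm by 85 mm) begins 54 mm behind the grasp point. The pads swing forward as they close: fully open they stand 13 mm farther back than shut.
Start: joints at [1.061, 0.286, 1.577, -0, 1.279, -0.15], TCP at [0.238, 0.632, 0.231] pointing down, gripper open.
Joint ranges: [-2.77, 2.77], [-0.9, 2.22], [0.21, 2.48], [-1.53, 4.67], [0.24, 2.81], [-2.84, 2.84]. Speed limits (rad/s): [2.79, 2.79, 3.14, 3.14, 3.14, 3.14].

## Interface

Orientations are given as a rotation vector (axis times angle).
In Python, from bench import manip, eyes, job gives the robot as it stands. The module is installed in compiled form; this text tells all that it offers.
- The arm moves only by the shell command python3 -m creep 'ROWS'. ROWS is JSON, a list of rows, each a list of 5 numbers: the closure, from -1 (fully open) to 1 (shut), then the shift along the tool's x, y, z in cm, then the turn about the tool's z in degrees. A call has 1 to 8 rows; each row is the pose to reach, as a shift and turn from the pose commanded when the call began, along the tool's axes at that moment; what a row does not reach only later rows make up. A row lasts 1/12 s, in which the tool goes at most 41.7 mm and 7.16 degrees, less where a joint would pass 70% of its speed; a pose out of reach is approached as far as the arm can. A call with a gripper value outside its range is refused whole. The fingers move at their own pace and stop on an object; the grip force is fixed at half the most. Time passes only in rows, so rows that repeat a pose let the fingers close. It gives the time, the measured TCP pose, the force and the opening at its end, in the units of the state.
- manip.observe(): the state, without advancing time (a new reading comes with each control period).
- eyes.read_camera(name): name is "scene" or "top" or "wrist"; returns (picture, depth): 400x640x3 uint8, red, green, blue; 400x640 float32, m along the optical axis (not along the pixel's ray), 0 where there is no reading.
- eyes.calibration(name): a dict with "fovy" (degrees; the focal length in pixels is half the picture's height over the tangent of half this angle, whatever the lens; pixels are square), "cx", "cy" (the principal point, pixels), "world_from_camera" (4x4, takes a point from camera to world coordinates); the wrist camera has in their place "mount" (4x4, takes a point from camera to tool coordinates, whose origin is the TCP and whose axes are the flange's). Camera axes: x right, y up, looking along -z (the intrinsics and any distortion apply to the point x, -y, -z); pixel columns grow to the right and rows downward; lengths in m; the calibration is good to about 2 mm. A picture is of the moment at which its call begins: read the wrist's pose just before it. calibration takes no time and is no camera call.
- job.finish_job(): hands the job in, once; it reports no verdict.
The state is a dict: "time_s": time; "joint_pos": joint angles; "joint_vel": joint speeds; "effort": joint torques, N m; "ee_pos": TCP position; "ee_rot": TCP orientation; "contact_force": force on the tool from outside, world axes, zero at the start; "ft_torque": the same for the moment, N m; "width": finger opening in m.
Only numpy, scipy, OpenCV 4.12 (cv2) and the standard library are available. Lean on these libraries where they do the work, as an engineer would, in place of code of your own. Each camera call takes 0.05 s, during which the arm holds its last target. There are 200 camera calls.

## Task

Move all four capped vials from the white transport rack into the black analyser rack, one to a bay, in reverse order counted from the racks' blue ends: the vial that stands nearest the blue end of the white rack goes into the bay farthest from the blue end of the black rack, the next one into the bay beside it, and so on, so that the vial farthest from the white rack's blue end finishes next to the black rack's blue end. Keep the vials upright and set each one gently down on the floor of its bay, without dropping it.

Things in the scene. Friction and masses are not known exactly. Their poses are not given: they have to be found in the camera images.
- transport_rack: White transport rack, fixed: plate 64 x 252 x 8 mm with a blue block (60 x 24 mm, top 38 mm above the bench) on one end, carrying four coloured cups in a row. Origin: on the bench under the middle of the row; y axis along the row towards the blue end, z up. The cups stand at y = +82.5, +27.5, -27.5, -82.5 mm, x = 0, in any colour order.
- analyser_rack: Black analyser rack, fixed: same plate and blue end block, with a row of four empty open bays. Origin: on the bench under the middle of the row; y axis along the row towards the blue end, z up. Bays centred at y = +82.5, +27.5, -27.5, -82.5 mm, x = 0, each 46 mm square inside, floor (grey pad) 8 mm and wall tops 26 mm above the bench; walls 4 mm, 9 mm between bays.
- cup_red: Square open cup with red walls, fixed in the transport rack, where the red-capped vial stands at the start; it stays there. 50 mm square outside, 46 mm inside, 20 mm high, floor 2 mm thick. Origin: centre of its underside, 8 mm above the bench; z up.
- cup_yellow: Square open cup with yellow walls, fixed in the transport rack, where the yellow-capped vial stands at the start; it stays there. 50 mm square outside, 46 mm inside, 20 mm high, floor 2 mm thick. Origin: centre of its underside, 8 mm above the bench; z up.
- cup_green: Square open cup with green walls, fixed in the transport rack, where the green-capped vial stands at the start; it stays there. 50 mm square outside, 46 mm inside, 20 mm high, floor 2 mm thick. Origin: centre of its underside, 8 mm above the bench; z up.
- cup_purple: Square open cup with purple walls, fixed in the transport rack, where the purple-capped vial stands at the start; it stays there. 50 mm square outside, 46 mm inside, 20 mm high, floor 2 mm thick. Origin: centre of its underside, 8 mm above the bench; z up.
- vial_red: Loose upright reagent vial of amber glass with a white label band and a red cap: 30 mm diameter throughout (cap too), 75 mm tall, the cap being the top 24 mm; 40 to 80 g. It stands in the red cup, its underside 10 mm above the bench. Origin: centre of its underside; z along it, up.
- vial_yellow: Loose upright reagent vial of amber glass with a white label band and a yellow cap: 30 mm diameter throughout (cap too), 75 mm tall, the cap being the top 24 mm; 40 to 80 g. It stands in the yellow cup, its underside 10 mm above the bench. Origin: centre of its underside; z along it, up.
- vial_green: Loose upright reagent vial of amber glass with a white label band and a green cap: 30 mm diameter throughout (cap too), 75 mm tall, the cap being the top 24 mm; 40 to 80 g. It stands in the green cup, its underside 10 mm above the bench. Origin: centre of its underside; z along it, up.
- vial_purple: Loose upright reagent vial of amber glass with a white label band and a purple cap: 30 mm diameter throughout (cap too), 75 mm tall, the cap being the top 24 mm; 40 to 80 g. It stands in the purple cup, its underside 10 mm above the bench. Origin: centre of its underside; z along it, up.

How it is judged:
By the outcome, as a careful person would: the job done as asked, in the order asked, and still so for the second after the job is handed in, with the robot touching nothing.
It also fails if it takes over 106 s, if anything falls off the work surface, if the arm or the gripper's body presses on something with over 40 N, if the wrist force passes 120 N, or if a joint passes its speed limit or range.

## Working session

There is one attempt and no reset: what is moved stays moved. The work goes in short steps, Python scripts to look and compute and a shell command to move; the robot and the scene stay as the last step left them, time stands still between calls to the robot, and variables do not carry over. Pictures are saved under pics/ and viewed, about 12 in all and at most 16, crops included, and the job is handed in when it is done.

```bash
mkdir -p pics
python3 - <<'E'
from bench import manip, eyes
import cv2
print(manip.observe(), manip.pinch_z)
for n in ("scene","top","wrist"):
    c=eyes.calibration(n); print(n,c)
    p,d=eyes.read_camera(n); cv2.imwrite(f"pics/a_{n}.png",p[:,:,::-1]); print((d>0).mean())
E
```

```text
{'time_s': 0.0, 'joint_pos': array([ 1.06098293e+00,  2.87190056e-01,  1.57821003e+00,  3.70420651e-05,
        1.27858674e+00, -1.50007425e-01]), 'joint_vel': array([ 0.00015748,  0.00059413,  0.00013   , -0.00060623,  0.00148729,
        0.00068229]), 'effort': array([-4.45553105e-04, -4.06003439e+01, -2.92617470e+01, -2.36798314e-04,
        6.00311992e-03,  7.81475194e-06]), 'ee_pos': array([0.23730205, 0.63119967, 0.22991303]), 'ee_rot': array([-0.56200954, -3.0900896 ,  0.00353899]), 'contact_force': array([-0.74805088,  0.39015388,  0.10966287]), 'ft_torque': array([ 0.00374979,  0.00020731, -0.04188631]), 'width': 0.08542714787058686} -0.0187
scene {'fovy': 50.00936954004976, 'cx': 315.8512632021763, 'cy': 197.19721298324214, 'world_from_camera': array([[ 0.38457425, -0.48117327,  0.78776578,  1.22608595],
       [ 0.92309163,  0.19850499, -0.32938975, -0.30964054],
       [ 0.0021181 ,  0.85385482,  0.52050693,  0.51931596],
       [ 0.        ,  0.        ,  0.        ,  1.        ]])}
0.99595703125
top {'fovy': 48.55814500457143, 'cx': 312.1917524703503, 'cy': 199.25692396944223, 'world_from_camera': array([[-0.02688409,  0.99506727, -0.09549023,  0.44270452],
       [-0.99956095, -0.02556882,  0.01497111, -0.01657441],
       [ 0.01245569,  0.09585079,  0.99531778,  1.03057637],
       [ 0.        ,  0.        ,  0.        ,  1.        ]])}
0.99587890625
wrist {'fovy': 63.80331851574387, 'cx': 330.01169072163805, 'cy': 205.9471387470954, 'mount': array([[-5.38833579e-04,  9.51696854e-01,  3.07038772e-01,
         7.85254326e-02],
       [ 9.99999834e-01,  4.50068037e-04,  3.59906187e-04,
         9.33717492e-04],
       [ 2.04333248e-04,  3.07038915e-01, -9.51696938e-01,
        -1.42587103e-01],
       [ 0.00000000e+00,  0.00000000e+00,  0.00000000e+00,
         1.00000000e+00]])}
0.99618359375
```

View pics/a_top.png

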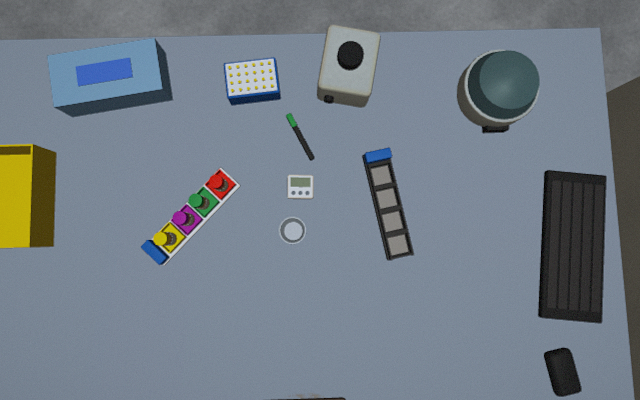

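View pics/a_scene.png

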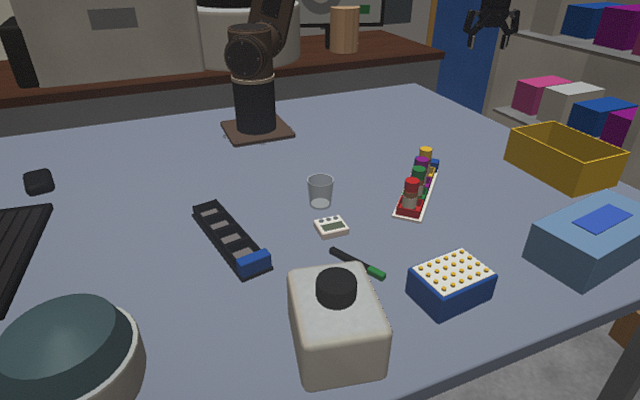

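The top view shows the white rack on the left with its blue end at (155,250). Counting from the blue end, the vials are yellow (168,240), purple (185,220), green (200,202) and red (218,184). The black rack's blue end is at (377,155), with bays at about (382,175), (387,198), (392,220) and (398,245). The scene view agrees on both orders.

```bash
cat > h.py <<'E'
import numpy as np, cv2
from bench import manip, eyes
from scipy.spatial.transform import Rotation as R
def pose():
    s=manip.observe(); T=np.eye(4); T[:3,:3]=R.from_rotvec(s["ee_rot"]).as_matrix(); T[:3,3]=s["ee_pos"]; return T
def cam(n):
    c=eyes.calibration(n)
    W=pose()@c["mount"] if n=="wrist" else c["world_from_camera"]
    p,d=eyes.read_camera(n); f=200/np.tan(np.radians(c["fovy"]/2))
    v,u=np.mgrid[:400,:640]
    dirs=np.stack([(u-c["cx"])/f,-(v-c["cy"])/f,-np.ones(u.shape)],-1)@W[:3,:3].T
    return p,d,W[:3,3],dirs
def onplane(o,dirs,u,v,z):
    r=dirs[int(round(v)),int(round(u))]; return o+r*(z-o[2])/r[2]
HUE={"red":(0,8),"yellow":(20,32),"green":(45,80),"purple":(140,160),"blue":(100,120)}
def hsvmask(p,name):
    h=cv2.cvtColor(p,cv2.COLOR_RGB2HSV); lo,hi=HUE[name]
    m=(h[...,0]>=lo)&(h[...,0]<=hi)&(h[...,1]>(170 if name=="blue" else 140))&(h[...,2]>50)
    if name=="red": m|=(h[...,0]>172)&(h[...,1]>140)&(h[...,2]>50)
    return m
E
python3 - <<'E'
from h import *
p,d,o,D=cam("top"); P=o+D*d[...,None]
print("table z",np.median(P[300:380,400:500,2]))
for n in ("yellow","purple","green","red"):
    m=hsvmask(p,n); m[:140]=0; m[:,:140]=0; m[:,260:]=0
    q=P[m]; t=q[q[:,2]>0.07]
    print(n,m.sum(),"cap",len(t),t.mean(0).round(4),"range",np.ptp(t,0).round(3),"all",((q.min(0)+q.max(0))/2).round(3))
m=hsvmask(p,"blue"); m[:140]=0
for sl in ((slice(0,260)),(slice(340,420))):
    k=np.zeros_like(m);k[:,sl]=m[:,sl]; q=P[k]; q=q[q[:,2]>.03]; print("blue",len(q),q.mean(0).round(4))
# grey pads
h=cv2.cvtColor(p,cv2.COLOR_RGB2HSV); g=((h[...,1]<60)&(h[...,2]>90)).astype('uint8'); g[:160]=0;g[262:]=0;g[:,:362]=0;g[:,412:]=0
n,l,s,c=cv2.connectedComponentsWithStats(g)
C=[]
for i in range(1,n):
    if s[i,4]>100: 
        w=P[l==i]; print(s[i],c[i].round(1),w.mean(0).round(4),onplane(o,D,*c[i],.008).round(4))
E
```

```text
table z -0.0014269876174108909
yellow 467 cap 175 [0.4579 0.2815 0.1154] range [0.03  0.324 0.96 ] all [0.462 0.16  0.514]
purple 410 cap 163 [0.5004 0.2475 0.1007] range [0.073 0.283 0.96 ] all [0.488 0.137 0.514]
green 364 cap 144 [0.5382 0.2194 0.0839] range [0.027 0.028 0.011] all [0.54  0.217 0.046]
red 416 cap 167 [0.5765 0.1739 0.0887] range [0.149 0.207 0.96 ] all [0.527 0.097 0.514]
blue 292 [0.4304 0.3207 0.0433]
blue 263 [ 0.6347 -0.1832  0.0403]
[ 362  160   50  102 1456] [372.4 228.8] [ 0.4693 -0.1699  0.0017] [ 0.4684 -0.168   0.008 ]
[391 160  21  85 930] [404.4 188.5] [ 0.5609 -0.2481  0.0043] [ 0.5593 -0.2463  0.008 ]
[371 166  20  20 295] [380.6 175.2] [ 0.5928 -0.1926  0.0111] [ 0.5935 -0.194   0.008 ]
[376 188  21  21 302] [386.2 198. ] [ 0.5394 -0.2039  0.0075] [ 0.5393 -0.2034  0.008 ]
[382 211  21  21 302] [391.8 221.1] [ 0.485  -0.2132  0.0144] [ 0.4856 -0.215   0.008 ]
[387 235  21  20 309] [397.4 244.4] [ 0.4315 -0.2252  0.0075] [ 0.4324 -0.2242  0.008 ]
```

```bash
cat >> h.py <<'E'
def go(x,y,z,ax):
    """shift cm in tool axes + turn deg to bring TCP to x,y,z with tool y along world angle ax (mod 180)"""
    T=pose(); s=T[:3,:3].T@(np.array([x,y,z])-T[:3,3])*100
    w=T[:3,:3].T@np.array([np.cos(ax),np.sin(ax),0]); t=np.degrees(np.arctan2(-w[0],w[1])); t=(t+90)%180-90
    return s.round(2),round(t,1)
E
python3 - <<'E'
from h import *
p,d,o,D=cam("top"); P=o+D*d[...,None]; C=[]
for n in ("yellow","purple","green","red"):
    m=hsvmask(p,n); m[:140]=0; m[:,:140]=0; m[:,260:]=0; m&=(P[...,2]>.07)&(P[...,2]<.1)
    k,l,s,c=cv2.connectedComponentsWithStats(m.astype('uint8')); i=1+s[1:,4].argmax()
    C.append(onplane(o,D,*c[i],.085)); print(n,s[i],C[-1].round(4),np.median(P[l==i],0).round(4))
C=np.array(C); v=C[0]-C[3]; a=np.arctan2(v[1],v[0]); print("rack ang",np.degrees(a),np.linalg.norm(v))
b=np.array([[.5935,-.194],[.5393,-.2034],[.4856,-.215],[.4324,-.2242]]); w=b[0]-b[3]; ab=np.arctan2(w[1],w[0])
print("black",np.degrees(ab),np.linalg.norm(w))
T=pose(); print(T.round(3), manip.observe()["joint_pos"])
for c in C: print(go(c[0],c[1],.13,a+np.pi/2))
E
```

```text
yellow [154 232  15  14 174] [0.4593 0.2912 0.085 ] [0.4591 0.2913 0.0833]
purple [173 211  15  14 162] [0.5006 0.2513 0.085 ] [0.501  0.252  0.0837]
green [189 194  14  14 142] [0.5383 0.2194 0.085 ] [0.5384 0.2194 0.0839]
red [209 175  15  14 165] [0.5781 0.1745 0.085 ] [0.5779 0.1749 0.0839]
rack ang 135.47830349314694 0.16654166885499377
black 10.617507919154676 0.16390622318874903
[[-0.936  0.352 -0.001  0.237]
 [ 0.352  0.936 -0.001  0.631]
 [ 0.    -0.001 -1.     0.231]
 [ 0.     0.     0.     1.   ]] [ 1.06098788e+00  2.86765780e-01  1.57742296e+00 -3.61985252e-06
  1.27862361e+00 -1.50018055e-01]
(array([-32.75, -24.02,  10.09]), np.float64(23.9))
(array([-38.02, -26.31,  10.09]), np.float64(23.9))
(array([-42.66, -27.97,  10.09]), np.float64(23.9))
(array([-47.97, -30.77,  10.09]), np.float64(23.9))
```

View pics/a_wrist.png

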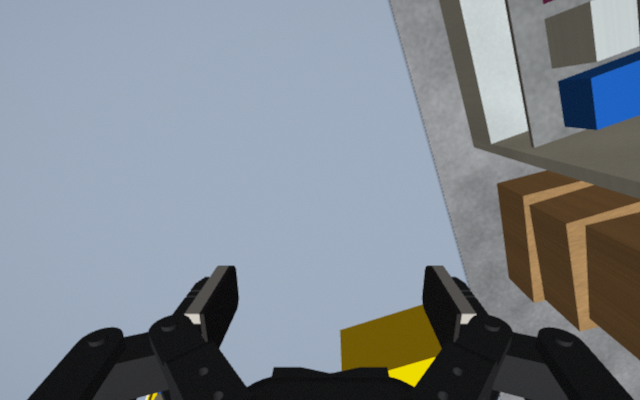

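The wrist view shows only bare bench and the fingers. I'll set off towards the yellow vial.

```bash
python3 -m creep '[[-1,-4,-3,1,6],[-1,-8,-6,1.5,12],[-1,-12,-9,2,18],[-1,-16,-12,2,24],[-1,-19.5,-14.5,2,24],[-1,-23,-17,2,24],[-1,-26,-19.5,2,24],[-1,-29,-21.5,2,24]]'
python3 -m creep '[[-1,-3.7,-2.3,0,0],[-1,-3.7,-2.3,0,0]]'
python3 - <<'E'
from h import *
p,d,o,D=cam("wrist"); cv2.imwrite("pics/b.png",p[:,:,::-1]); P=o+D*d[...,None]
print(manip.observe()["joint_pos"].round(2),pose().round(3))
for n in ("yellow","purple","green","red"):
    m=hsvmask(p,n)&(P[...,2]>.07)&(P[...,2]<.1)
    k,l,s,c=cv2.connectedComponentsWithStats(m.astype('uint8'))
    if k<2: continue
    i=1+s[1:,4].argmax(); print(n,s[i],np.median(P[l==i],0).round(4),((P[l==i].max(0)+P[l==i].min(0))/2).round(4))
E
```

```text
time_s: 0.92
ee_pos: [0.4177, 0.3508, 0.2114]
ee_rot: [1.192, 2.907, 0.0]
contact_force: [1.3, 0.3, 1.1]
width: 0.0854
time_s: 1.08
ee_pos: [0.4294, 0.305, 0.2112]
ee_rot: [1.201, 2.902, -0.004]
contact_force: [1.4, 0.9, -0.1]
width: 0.0856
[ 0.43 -0.02  1.96 -0.    1.21 -0.36] [[-0.708  0.706 -0.     0.429]
 [ 0.706  0.708 -0.001  0.307]
 [-0.    -0.    -1.     0.211]
 [ 0.     0.     0.     1.   ]]
yellow [331 207  33  36 912] [0.4588 0.2977 0.0846] [0.4603 0.2963 0.0784]
purple [333 264  30  34 826] [0.5008 0.2574 0.0845] [0.5034 0.2557 0.0784]
green [335 307  28  34 728] [0.5363 0.2236 0.0845] [0.5398 0.2217 0.0784]
red [332 354  26  19 360] [0.5699 0.1857 0.0801] [0.5748 0.1815 0.0781]
```

View pics/b.png

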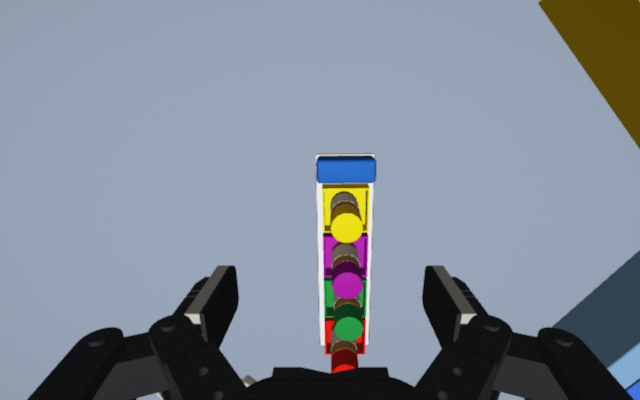

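The close view shows the rack lined up with the tool, blue end at (346,168). The caps are at (347,228) yellow, (347,287) purple, (348,330) green and (345,360) red. I'll move above yellow and measure again.

Run:
```python
from h import *
print(go(.459,.294,.12,np.radians(45.5)))
```

```text
(array([-3.08,  1.22,  9.13]), np.float64(-0.4))
```

```bash
python3 -m creep '[[-1,-3,1.2,3,0],[-1,-3,1.2,6,0],[-1,-3,1.2,9,0],[-1,-3,1.2,9,0],[-1,-3,1.2,9,0]]'
python3 - <<'E'
from h import *
p,d,o,D=cam("wrist"); cv2.imwrite("pics/c.png",p[:,:,::-1]); P=o+D*d[...,None]
pt,dt,ot,Dt=cam("top"); cv2.imwrite("pics/ct.png",pt[:,:,::-1])
for n in ("yellow","purple"):
    m=hsvmask(p,n)&(P[...,2]>.081)&(P[...,2]<.095)
    k,l,s,c=cv2.connectedComponentsWithStats(m.astype('uint8'))
    if k<2: continue
    i=1+s[1:,4].argmax(); q=P[l==i];m=(q.max(0)+q.min(0))/2; print(n,s[i],m.round(4),np.ptp(q,0).round(3),go(m[0],m[1],.043,np.radians(45.5)))
print(pose()[:3,3])
E
```

```text
time_s: 1.55
ee_pos: [0.4555, 0.298, 0.1197]
ee_rot: [-1.19, -2.904, 0.005]
contact_force: [0.5, 0.4, 0.5]
width: 0.085
yellow [ 308  223   49   47 1741] [0.4605 0.296  0.084 ] [0.029 0.03  0.006] (array([-0.39, -0.06,  8.03]), np.float64(-0.0))
purple [ 312  308   44   40 1378] [0.5036 0.2552 0.0837] [0.03  0.03  0.005] (array([-6.32,  0.06,  8.04]), np.float64(-0.0))
[0.45796085 0.29901811 0.12331429]
```

View pics/c.png

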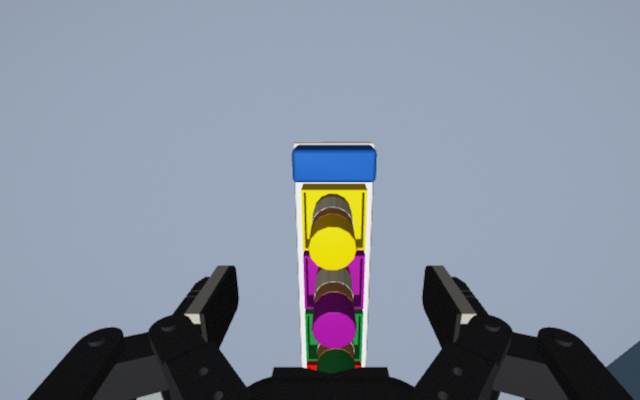

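The yellow cap at (332,248) is centred between the pads. I'll lower, grip and lift.

```bash
python3 -m creep '[[-1,-0.3,0,3,0],[-1,-0.3,0,6,0],[-1,-0.3,0,7.8,0],[-1,-0.3,0,7.8,0],[0.3,-0.3,0,7.8,0],[1,-0.3,0,7.8,0],[1,-0.3,0,7.8,0],[1,-0.3,0,7.8,0]]'
python3 -m creep '[[1,0,0,0,0],[1,0,0,0,0],[1,0,0,0,0],[1,0,0,0,0],[1,0,0,-1,0],[1,0,0,-3,0],[1,0,0,-6,0],[1,0,0,-8,0]]'
python3 -m creep '[[1,0,0,-2,0],[1,0,0,-2,0]]'
python3 - <<'E'
from h import *
p,d,o,D=cam("wrist"); cv2.imwrite("pics/d.png",p[:,:,::-1])
print(pose()[:3,3],manip.observe()["joint_pos"].round(2))
u=np.array([np.cos(np.radians(10.6)),np.sin(np.radians(10.6))]); c=np.array([.5127,-.2092])
for s in (-82.5,-27.5,27.5,82.5): b=c+u*s/1000; print(s,b.round(4),go(b[0],b[1],.15,np.radians(100.6)))
E
```

```text
time_s: 2.32
ee_pos: [0.4609, 0.2964, 0.0457]
ee_rot: [1.191, 2.904, 0.005]
contact_force: [0.3, 0.3, 0.3]
width: 0.0388
time_s: 2.98
ee_pos: [0.4596, 0.2957, 0.1255]
ee_rot: [1.192, 2.906, 0.001]
contact_force: [1.3, 0.5, -0.1]
width: 0.0289
time_s: 3.15
ee_pos: [0.462, 0.2967, 0.1487]
ee_rot: [1.19, 2.9, 0.01]
contact_force: [0.1, 0.7, 0.5]
width: 0.0287
[0.46086718 0.29624583 0.14621742] [ 0.39  0.09  1.97 -0.    1.08 -0.41]
-82.5 [ 0.4316 -0.2244] (array([-34.48, -39.11,  -0.51]), np.float64(-55.2))
-27.5 [ 0.4857 -0.2143] (array([-37.62, -34.6 ,  -0.48]), np.float64(-55.2))
27.5 [ 0.5397 -0.2041] (array([-40.76, -30.08,  -0.44]), np.float64(-55.2))
82.5 [ 0.5938 -0.194 ] (array([-43.9 , -25.56,  -0.41]), np.float64(-55.2))
```

View pics/d.png

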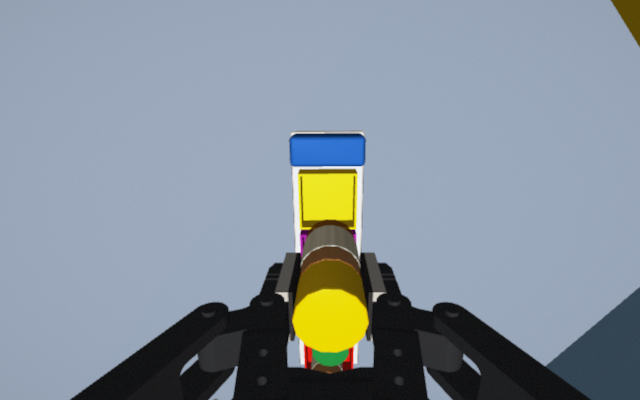

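Yellow is gripped and upright: cap at (330,305), width 29 mm, and its cup is empty. I'll raise it a little more and carry it across.

```bash
python3 -m creep '[[1,-1.5,-1.3,-2,-4],[1,-4,-3.5,-3,-11],[1,-7,-6,-3,-18],[1,-10,-8.7,-3,-25],[1,-13,-11.3,-3,-32],[1,-16,-14,-3,-39],[1,-18.5,-16,-3,-46],[1,-20.3,-17.5,-3,-53]]'
python3 - <<'E'
from h import *
print(pose()[:3,3],manip.observe()["joint_pos"].round(2),go(.4316,-.2244,.13,np.radians(100.6)))
E
```

```text
time_s: 3.87
ee_pos: [0.4795, 0.0288, 0.1715]
ee_rot: [0.128, -3.136, -0.001]
contact_force: [1.1, -0.6, -0.4]
width: 0.0285
[0.47948195 0.02884322 0.17147776] [-0.15 -0.09  2.1  -0.    1.14 -1.8 ] (array([  6.82, -24.85,   4.16]), np.float64(-5.9))
```

```bash
python3 -m creep '[[1,1.3,-3.5,0,-2],[1,2.5,-7,0,-2],[1,3.7,-10.5,0,-2],[1,5,-14,0,-2],[1,6.2,-18,0,-2],[1,7.5,-21.5,0,-2],[1,8.5,-24.3,0,-2],[1,8.5,-24.3,0,-2]]'
python3 -m creep '[[1,0,0,0,0],[1,0,0,0,0],[1,0,0,0,0]]'
python3 - <<'E'
from h import *
print(pose()[:3,3],manip.observe()["joint_pos"].round(2),go(.4316,-.2244,.041,np.radians(100.6)))
p,d,o,D=cam("wrist"); cv2.imwrite("pics/e.png",p[:,:,::-1])
p,d,o,D=cam("scene"); cv2.imwrite("pics/es.png",p[:,:,::-1])
p,d,o,D=cam("top"); cv2.imwrite("pics/et.png",cv2.resize(p[130:290,130:430,::-1],None,fx=2.6,fy=2.6))
E
```

```text
time_s: 4.53
ee_pos: [0.4127, -0.222, 0.1719]
ee_rot: [0.166, -3.135, 0.0]
contact_force: [0.1, 0.7, 1.1]
width: 0.0288
time_s: 4.78
ee_pos: [0.4144, -0.2167, 0.1723]
ee_rot: [0.177, -3.135, -0.003]
contact_force: [-0.5, 0.3, -0.5]
width: 0.0291
[ 0.41439149 -0.21672982  0.17234998] [-0.7  -0.12  2.13  0.    1.14 -2.38] (array([-1.64, -0.98, 13.13]), np.float64(-4.2))
```

View pics/e.png

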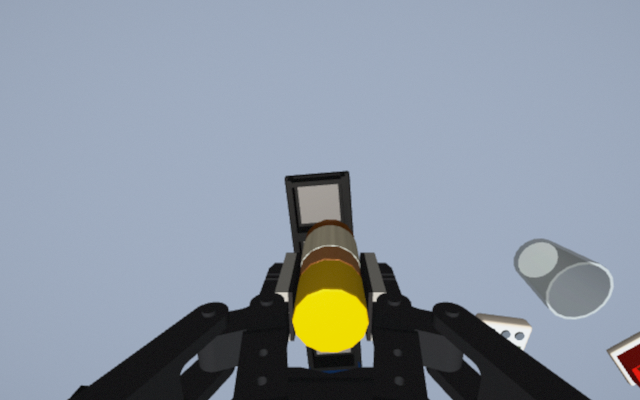

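The held yellow vial is at (330,305). The far bay's pad is visible at (320,205), with a tilt of about 4°.

```bash
cat >> h.py <<'E'
def pads(p,P,D,o):
    h=cv2.cvtColor(p,cv2.COLOR_RGB2HSV); g=((h[...,1]<40)&(h[...,2]>110)&(abs(P[...,2]-.008)<.008)).astype('uint8')
    n,l,s,c=cv2.connectedComponentsWithStats(g)
    for i in range(1,n):
        if s[i,4]>150:
            (a,b),wh,an=cv2.minAreaRect(np.argwhere(l==i)[:,::-1].astype('float32')); q=onplane(o,D,a,b,.008)
            print("pad",np.round((a,b),1),np.round(wh,1),round(an,1),q.round(4),go(q[0],q[1],.041,np.radians(100.6)))
E
python3 - <<'E'
from h import *
p,d,o,D=cam("wrist"); P=o+D*d[...,None]; pads(p,P,D,o)
E
```

```text
pad [319.2 202.6] [37.  40.5] 85.2 [ 0.4338 -0.2251  0.008 ] (array([-1.8 , -1.02, 13.22]), np.float64(-4.1))
pad [530.5 251.2] [22.3 47.4] 44.1 [0.4616 0.0013 0.008 ] (array([-7.11, 21.16, 13.23]), np.float64(-4.1))
pad [504. 319.] [57.4  8.8] 8.1 [ 0.5475 -0.0024  0.008 ] (array([-15.6 ,  19.83,  13.23]), np.float64(-4.1))
pad [632.9 360.7] [42.4 36.8] 60.6 [0.588  0.1669 0.008 ] (array([-21.55,  36.19,  13.23]), np.float64(-4.1))
```

```bash
python3 -m creep '[[1,-1.7,-1,2,-4],[1,-1.7,-1,5,-4],[1,-1.7,-1,8,-4],[1,-1.7,-1,8.5,-4],[1,-1.7,-1,8.5,-4]]'
python3 - <<'E'
from h import *
p,d,o,D=cam("wrist"); cv2.imwrite("pics/f.png",p[:,:,::-1]); P=o+D*d[...,None]; print(pose()[:3,3]);pads(p,P,D,o)
E
```

```text
time_s: 5.4
ee_pos: [0.4312, -0.2244, 0.0861]
ee_rot: [0.285, -3.124, -0.007]
contact_force: [0.3, 0.5, 0.3]
width: 0.0288
[ 0.432507   -0.22554631  0.08819815]
pad [327.5 218.5] [49. 55.] 90.0 [ 0.4333 -0.2245  0.008 ] (array([-0.1 ,  0.09,  4.72]), np.float64(-0.2))
pad [599.3 299.3] [33.2 64.4] 46.3 [0.4622 0.0008 0.008 ] (array([-7.02, 21.72,  4.74]), np.float64(-0.2))
pad [329.5 354. ] [14. 47.] 90.0 [ 0.5532 -0.201   0.008 ] (array([-12.32,   0.23,   4.71]), np.float64(-0.2))
pad [576.8 383.9] [32.   7.2] 36.9 [0.5468 0.0189 0.008 ] (array([-15.67,  21.97,   4.73]), np.float64(-0.2))
```

View pics/f.png

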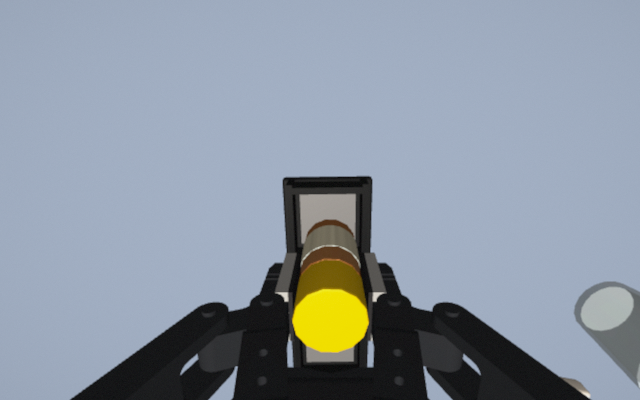

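The vial is centred over the far bay, pad at (328,218). I'll lower it gently.

```bash
python3 -m creep '[[1,0,0,1.5,0],[1,0,0,3,0],[1,0,0,4,0],[1,0,0,4.4,0],[1,0,0,4.5,0],[1,0,0,4.5,0]]'; python3 -m creep '[[1,0,0,0.1,0],[1,0,0,0.1,0]]';python3 -m creep '[[1,0,0,0.1,0],[1,0,0,0.1,0]]'
```

```text
time_s: 5.95
ee_pos: [0.4332, -0.2265, 0.0442]
ee_rot: [-0.284, 3.128, -0.002]
contact_force: [0.4, 0.2, -0.8]
width: 0.0287
time_s: 6.12
ee_pos: [0.4333, -0.2266, 0.0433]
ee_rot: [-0.284, 3.127, -0.002]
contact_force: [0.9, 0.4, 0.5]
width: 0.0286
time_s: 6.28
ee_pos: [0.4334, -0.2268, 0.0432]
ee_rot: [-0.284, 3.128, -0.001]
contact_force: [-2.5, 1.4, 7.1]
width: 0.0292
```

7 N upward shows it's on the floor. I'll release, rise and check.

```bash
python3 -m creep '[[0.6,0,0,0,0],[0.2,0,0,0,0],[-0.4,0,0,0,0],[-1,0,0,0,0],[-1,0,0,0,0],[-1,0,0,-3,0],[-1,0,0,-7,0],[-1,0,0,-11,0]]'
python3 -m creep '[[-1,0,0,-1,0],[-1,0,0,-1,0]]'
python3 - <<'E'
from h import *
p,d,o,D=cam("wrist"); cv2.imwrite("pics/g.png",p[:,:,::-1]); P=o+D*d[...,None]; print(pose()[:3,3]);pads(p,P,D,o)
m=hsvmask(p,"yellow")&(P[...,2]>.076)&(P[...,2]<.095); q=P[m]; print(q.mean(0),np.ptp(q,0),((q.max(0)+q.min(0))/2).round(4))
print(go(.49,.03,.16,np.radians(73)), go(.5036,.2555,.12,np.radians(45.5)))
E
```

```text
time_s: 6.95
ee_pos: [0.4315, -0.2252, 0.1511]
ee_rot: [0.284, -3.126, -0.005]
contact_force: [1.5, 0.0, 0.2]
width: 0.0855
time_s: 7.12
ee_pos: [0.4349, -0.228, 0.1659]
ee_rot: [-0.284, 3.122, -0.01]
contact_force: [0.3, 0.1, 0.0]
width: 0.0852
[ 0.43342371 -0.22680414  0.16286047]
pad [334.  184.5] [39. 42.] 90.0 [ 0.4319 -0.2251  0.008 ] (array([ 0.15,  0.23, 12.19]), np.float64(-0.2))
pad [334.5 239. ] [32. 39.] 90.0 [ 0.4886 -0.2146  0.008 ] (array([-5.62,  0.25, 12.2 ]), np.float64(-0.2))
pad [544.2 251.6] [21.4 48.1] 43.3 [ 0.4635 -0.      0.008 ] (array([-7.01, 21.8 , 12.14]), np.float64(-0.2))
pad [334.5 288. ] [26. 37.] 90.0 [ 0.5449 -0.204   0.008 ] (array([-11.35,   0.27,  12.21]), np.float64(-0.2))
pad [513.4 319.2] [55.4  8.3] 11.8 [ 0.5472 -0.0021  0.008 ] (array([-15.21,  20.09,  12.16]), np.float64(-0.2))
pad [335.5 331.5] [21. 35.] 90.0 [ 0.6006 -0.1913  0.008 ] (array([-17.05,   0.51,  12.23]), np.float64(-0.2))
pad [626.2 370.2] [24.8 49.1] 1.5 [0.5905 0.1526 0.008 ] (array([-22.25,  34.52,  12.14]), np.float64(-0.2))
[ 0.43320333 -0.22614808  0.08254997] [0.02930395 0.02934389 0.00856484] [ 0.4341 -0.226   0.0805]
(array([-10.19,  24.24,   0.24]), np.float64(27.4)) (array([-15.58,  46.19,   4.19]), np.float64(54.9))
```

View pics/g.png

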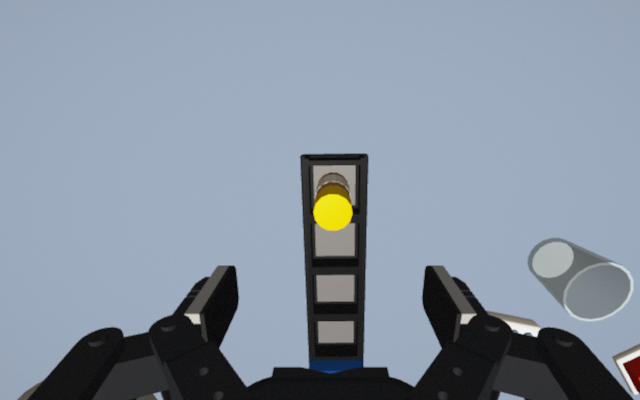

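Yellow stands upright at (333,210) in the far bay, and the other three bays are empty. Next is purple.

```bash
python3 -m creep '[[-1,-1,3,0,7],[-1,-2.4,7,0,14],[-1,-3.7,11,0,21],[-1,-5,15,0,28],[-1,-6.4,19,0,35],[-1,-7.7,23,0,42],[-1,-9,27,0,49],[-1,-10.4,30.8,0,55]]'
python3 -m creep '[[-1,0,0,0,0]]'
python3 - <<'E'
from h import *
print(pose()[:3,3],go(.5036,.2555,.12,np.radians(45.5)))
E
```

```text
time_s: 7.83
ee_pos: [0.4714, 0.0557, 0.1582]
ee_rot: [-1.072, -2.947, 0.002]
contact_force: [0.7, -0.4, -0.2]
width: 0.0856
time_s: 7.92
ee_pos: [0.4716, 0.0587, 0.1583]
ee_rot: [-1.063, -2.95, -0.001]
contact_force: [0.5, 0.5, -0.1]
width: 0.0855
[0.47163064 0.05872566 0.15830812] (array([10.06, 17.2 ,  3.87]), np.float64(4.9))
```

```bash
python3 -m creep '[[-1,2,3.5,0,4],[-1,4,7,0,4],[-1,6,10.3,0,4],[-1,8,13.8,0,4],[-1,10,17.2,0.5,4],[-1,10,17.2,2,4],[-1,10,17.2,3.5,4],[-1,10,17.2,3.5,4]]'
python3 - <<'E'
from h import *
p,d,o,D=cam("wrist"); P=o+D*d[...,None]
print(pose()[:3,3])
for n in ("purple","green","red"):
    m=hsvmask(p,n)&(P[...,2]>.081)&(P[...,2]<.095)
    k,l,s,c=cv2.connectedComponentsWithStats(m.astype('uint8'))
    if k<2: continue
    i=1+s[1:,4].argmax(); q=P[l==i];m=(q.max(0)+q.min(0))/2; print(n,s[i],m.round(4),np.ptp(q,0).round(3),go(m[0],m[1],.044,np.radians(45.5)))
E
```

```text
time_s: 8.58
ee_pos: [0.5023, 0.2493, 0.1199]
ee_rot: [-1.162, -2.909, 0.012]
contact_force: [-0.7, -0.2, -1.0]
width: 0.0858
[0.50328751 0.24912845 0.12170377]
purple [ 314  211   49   47 1788] [0.5037 0.2554 0.0841] [0.029 0.029 0.006] (array([0.36, 0.55, 7.77]), np.float64(0.9))
green [ 317  284   44   43 1451] [0.5402 0.2216 0.0839] [0.029 0.029 0.006] (array([-4.6 ,  0.62,  7.74]), np.float64(0.9))
red [314 358  38  15 347] [0.5749 0.1827 0.0836] [0.02  0.02  0.005] (array([-9.8 ,  0.2 ,  7.72]), np.float64(0.9))
```

```bash
python3 -m creep '[[-1,0.4,0.5,0.5,1],[-1,0.4,0.5,4,1],[-1,0.4,0.5,7,1],[-1,0.4,0.5,7.7,1],[0.2,0.4,0.5,7.7,1],[1,0.4,0.5,7.7,1],[1,0.4,0.5,7.7,1],[1,0.4,0.5,7.7,1]]'
python3 -m creep '[[1,0,0,0,0],[1,0,0,0,0],[1,0,0,0,0]]'
python3 -m creep '[[1,0,0,0,0],[1,0,0,-1,0],[1,0,0,-4,0],[1,0,0,-8,0],[1,0,0,-12,0],[1,0,0,-13,0],[1,0,0,-13,0]]'
python3 - <<'E'
from h import *
print(pose()[:3,3],go(.49,.03,.17,np.radians(98.5)),go(.487,-.2147,.17,np.radians(100.6)))
E
```

```text
time_s: 9.3
ee_pos: [0.5085, 0.2567, 0.0517]
ee_rot: [1.193, 2.903, 0.004]
contact_force: [0.1, -0.3, -0.0]
width: 0.0391
time_s: 9.55
ee_pos: [0.5086, 0.2569, 0.0518]
ee_rot: [1.192, 2.903, 0.004]
contact_force: [0.7, -0.9, 6.8]
width: 0.0284
time_s: 10.13
ee_pos: [0.5093, 0.2573, 0.1849]
ee_rot: [1.191, 2.899, 0.01]
contact_force: [0.1, -0.3, -0.3]
width: 0.0285
[0.50927564 0.2572969  0.18491906] (array([-14.6 , -17.54,   1.41]), np.float64(-53.2)) (array([-31.58, -35.15,   1.34]), np.float64(-55.3))
```

```bash
python3 -m creep '[[1,-1,-1.2,0,-4],[1,-3,-3.5,0,-11],[1,-5,-6,0,-18],[1,-7,-8.4,0,-25],[1,-9,-10.8,0,-32],[1,-11,-13.2,0,-39],[1,-13,-15.6,0,-46],[1,-14.6,-17.5,0,-53]]'
python3 -m creep '[[1,0,0,0,0],[1,0,0,0,0]]'
python3 - <<'E'
from h import *
print(pose()[:3,3],go(.487,-.2147,.17,np.radians(100.6)))
E
```

```text
time_s: 10.8
ee_pos: [0.4856, 0.0278, 0.1769]
ee_rot: [0.235, -3.128, -0.001]
contact_force: [0.2, -0.7, -1.0]
width: 0.0285
time_s: 10.97
ee_pos: [0.4862, 0.0285, 0.1773]
ee_rot: [0.22, -3.13, -0.002]
contact_force: [0.6, -0.1, -1.2]
width: 0.0286
[0.48621059 0.02852849 0.17731163] (array([  3.32, -24.1 ,   0.71]), np.float64(-2.6))
```

```bash
python3 -m creep '[[1,0.5,-3,0,-2.6],[1,1,-6.7,0,-2.6],[1,1.5,-10.5,0,-2.6],[1,2,-14.3,0,-2.6],[1,2.5,-18,0,-2.6],[1,3,-21.5,0,-2.6],[1,3.3,-24.1,0,-2.6],[1,3.3,-24.1,0,-2.6]]'
python3 -m creep '[[1,0,0,2,0],[1,0,0,5,0],[1,0,0,7,0],[1,0,0,7,0],[1,0,0,7,0]]'
python3 - <<'E'
from h import *
print(pose()[:3,3],go(.487,-.2147,.05,np.radians(100.6)))
p,d,o,D=cam("wrist"); cv2.imwrite("pics/i.png",p[:,:,::-1]); P=o+D*d[...,None]; pads(p,P,D,o)
m=hsvmask(p,"yellow")&(P[...,2]>.076)&(P[...,2]<.095); q=P[m]; print(len(q) and ((q.max(0)+q.min(0))/2).round(4))
E
```

```text
time_s: 11.63
ee_pos: [0.4898, -0.2169, 0.1784]
ee_rot: [0.291, -3.127, 0.001]
contact_force: [0.8, 0.6, -0.9]
width: 0.0285
time_s: 12.05
ee_pos: [0.4888, -0.2117, 0.1075]
ee_rot: [0.299, -3.124, -0.006]
contact_force: [0.3, -0.8, 0.2]
width: 0.0288
[ 0.48881033 -0.21169709  0.10745946] (array([ 0.22, -0.28,  5.75]), np.float64(0.3))
pad [325.5 131.5] [55. 55.] 90.0 [ 0.4327 -0.2245  0.008 ] (array([ 5.85, -0.08,  6.83]), np.float64(0.3))
pad [326.3 203.5] [46.1 52.2] 88.8 [ 0.4873 -0.2142  0.008 ] (array([ 0.29, -0.1 ,  6.83]), np.float64(0.3))
pad [590.7 227.1] [33.7 64. ] 32.2 [0.4661 0.0006 0.008 ] (array([-1.71, 21.39,  6.85]), np.float64(0.3))
pad [540.1 312.9] [36.3 81.9] 77.8 [ 0.5513 -0.0087  0.008 ] (array([-9.89, 18.86,  6.84]), np.float64(0.3))
pad [326.7 335.9] [44.7 11.8] 5.2 [ 0.6106 -0.19    0.008 ] (array([-12.28,  -0.07,   6.82]), np.float64(0.3))
[ 0.4345 -0.226   0.0807]
```

View pics/i.png

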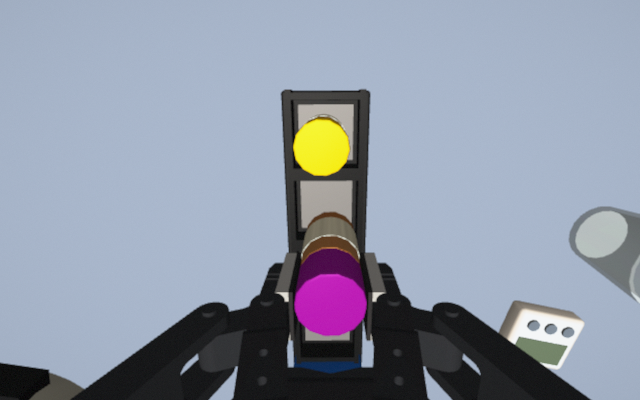

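Purple is held over the third bay, whose pad is at (326,203). I'll measure where the cap sits in the jaws, then lower.

```bash
cat >> h.py <<'E'
def held(p,P,n):
    m=hsvmask(p,n); T=pose(); q=(P[m]-T[:3,3])@T[:3,:3]; z=np.percentile(q[:,2],5); q=q[(q[:,2]<z+.004)&(abs(q[:,1])<.03)]
    print("held",n,((np.percentile(q,98,0)+np.percentile(q,2,0))/2).round(4),np.ptp(q,0).round(3))
E
python3 - <<'E'
from h import *
p,d,o,D=cam("wrist"); P=o+D*d[...,None]; held(p,P,"purple")
E
```

```text
held purple [ 0.0026  0.0014 -0.0314] [0.091 0.029 0.113]
```

```bash
python3 -m creep '[[1,0,-0.2,2,0],[1,0,-0.2,4,0],[1,0,-0.2,5,0],[1,0,-0.2,5.2,0],[1,0,-0.2,5.3,0],[1,0,-0.2,5.3,0]]'; for i in 1; do python3 -m creep '[[1,0,0,0.15,0],[1,0,0,0.15,0]]';done
```

```text
time_s: 12.65
ee_pos: [0.4909, -0.2163, 0.0576]
ee_rot: [-0.298, 3.126, -0.002]
contact_force: [-0.1, 0.3, -0.5]
width: 0.0283
time_s: 12.82
ee_pos: [0.4908, -0.2163, 0.0559]
ee_rot: [-0.298, 3.126, -0.002]
contact_force: [0.6, 0.4, -0.1]
width: 0.0285
```

```bash
python3 -m creep '[[1,0,0,0.2,0],[1,0,0,0.2,0]]'; python3 -m creep '[[1,0,0,0.1,0],[1,0,0,0.1,0]]'; python3 -m creep '[[1,0,0,0.1,0],[1,0,0,0.1,0]]'
```

```text
time_s: 12.98
ee_pos: [0.4902, -0.216, 0.0531]
ee_rot: [-0.298, 3.127, -0.0]
contact_force: [0.6, -0.1, -0.5]
width: 0.0285
time_s: 13.15
ee_pos: [0.49, -0.2159, 0.0518]
ee_rot: [0.298, -3.127, -0.0]
contact_force: [0.6, 0.5, 0.1]
width: 0.0284
time_s: 13.32
ee_pos: [0.49, -0.2159, 0.0507]
ee_rot: [0.298, -3.127, -0.0]
contact_force: [-0.4, -0.2, -0.7]
width: 0.0283
```

```bash
python3 -m creep '[[1,0,0,0.1,0],[1,0,0,0.1,0]]'; python3 -m creep '[[1,0,0,0.1,0],[1,0,0,0.1,0]]'
```

```text
time_s: 13.48
ee_pos: [0.4901, -0.2159, 0.0498]
ee_rot: [0.298, -3.127, -0.0]
contact_force: [1.4, 0.4, -0.3]
width: 0.0286
time_s: 13.65
ee_pos: [0.4902, -0.216, 0.0497]
ee_rot: [0.298, -3.127, -0.0]
contact_force: [-2.0, 0.8, 4.7]
width: 0.0284
```

Contact at 4.7 N. I'll release, rise, then head for green.

```bash
python3 -m creep '[[0.6,0,0,0,0],[0.2,0,0,0,0],[-0.4,0,0,0,0],[-1,0,0,0,0],[-1,0,0,0,0],[-1,0,0,-3,0],[-1,0,0,-7,0],[-1,0,0,-11,0]]'
python3 -m creep '[[-1,0,0,-1,0],[-1,0,0,-1,0]]'
python3 - <<'E'
from h import *
p,d,o,D=cam("wrist"); P=o+D*d[...,None]; print(pose()[:3,3])
for n in ("yellow","purple"):
    m=hsvmask(p,n)&(P[...,2]>.076)&(P[...,2]<.095); q=P[m]; print(n,np.ptp(q,0).round(3),((q.max(0)+q.min(0))/2).round(4))
cv2.imwrite("pics/j.png",p[:,:,::-1])
print(go(.5402,.2216,.165,np.radians(45.5)))
E
python3 -m creep '[[-1,-1,3,0,7],[-1,-2.4,7,0,14],[-1,-3.7,11,0,21],[-1,-5,15,0,28],[-1,-6.4,19,0,35],[-1,-7.7,23,0,42],[-1,-9,27,0,49],[-1,-10.4,30.8,0,55]]'
python3 -m creep '[[-1,0,0,0,0],[-1,0,0,0,0]]'
python3 - <<'E'
from h import *
print(pose()[:3,3],go(.5402,.2216,.12,np.radians(45.5)))
E
```

```text
time_s: 14.32
ee_pos: [0.4889, -0.2152, 0.1584]
ee_rot: [0.298, -3.124, -0.004]
contact_force: [0.4, -1.3, 0.0]
width: 0.0853
time_s: 14.48
ee_pos: [0.4926, -0.2175, 0.1738]
ee_rot: [-0.298, 3.12, -0.01]
contact_force: [0.0, -0.0, -0.2]
width: 0.0854
[ 0.49098998 -0.21651967  0.17057216]
yellow [0.029 0.029 0.005] [ 0.4345 -0.226   0.0824]
purple [0.029 0.029 0.009] [ 0.4886 -0.2153  0.0805]
(array([-13.11,  42.09,   0.47]), np.float64(55.4))
time_s: 15.2
ee_pos: [0.5277, 0.0766, 0.1655]
ee_rot: [-1.106, -2.935, 0.003]
contact_force: [1.2, -0.4, -0.3]
width: 0.0853
time_s: 15.37
ee_pos: [0.5279, 0.0765, 0.1657]
ee_rot: [-1.091, -2.941, 0.003]
contact_force: [0.1, 0.1, -0.2]
width: 0.0859
[0.52786556 0.07651151 0.16574832] (array([ 8.51, 11.82,  4.57]), np.float64(3.8))
```

View pics/j.png

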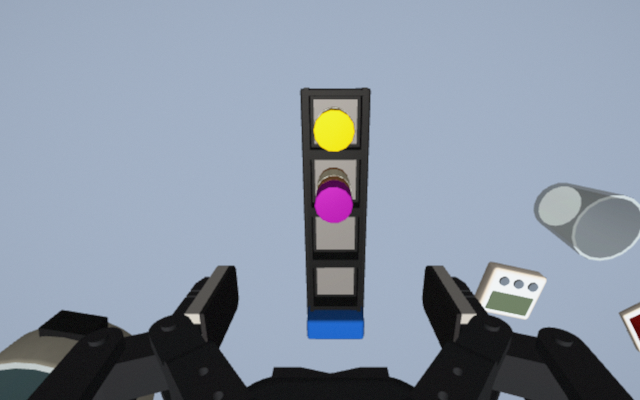

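Yellow (334,130) and purple (334,204) stand upright in the two bays farthest from blue. I'm already on the way to green.

```bash
python3 -m creep '[[-1,2.2,3,0,3.8],[-1,4.4,6,0,3.8],[-1,6.5,9,0,3.8],[-1,8.5,11.8,0.5,3.8],[-1,8.5,11.8,2.5,3.8],[-1,8.5,11.8,4.2,3.8],[-1,8.5,11.8,4.2,3.8],[-1,8.5,11.8,4.2,3.8]]'
python3 - <<'E'
from h import *
p,d,o,D=cam("wrist"); P=o+D*d[...,None]
print(pose()[:3,3])
for n in ("green","red"):
    m=hsvmask(p,n)&(P[...,2]>.081)&(P[...,2]<.095)
    k,l,s,c=cv2.connectedComponentsWithStats(m.astype('uint8'))
    if k<2: continue
    i=1+s[1:,4].argmax(); q=P[l==i];m=(q.max(0)+q.min(0))/2; print(n,s[i],m.round(4),np.ptp(q,0).round(3),go(m[0],m[1],.046,np.radians(45.5)))
E
```

```text
time_s: 16.03
ee_pos: [0.5413, 0.218, 0.1242]
ee_rot: [-1.195, -2.9, 0.005]
contact_force: [-0.0, -0.3, -0.5]
width: 0.0854
[0.54242325 0.21821107 0.1258237 ]
green [ 309  209   48   46 1695] [0.5401 0.2215 0.0838] [0.029 0.029 0.006] (array([0.39, 0.09, 7.98]), np.float64(-0.3))
red [ 306  293   43   41 1369] [0.5802 0.1777 0.0838] [0.03  0.03  0.006] (array([-5.54, -0.2 ,  7.98]), np.float64(-0.3))
```

```bash
python3 -m creep '[[-1,0.3,0.1,1,0],[-1,0.3,0.1,4.5,0],[-1,0.3,0.1,7.5,0],[-1,0.3,0.1,8,0],[0.2,0.3,0.1,8,0],[1,0.3,0.1,8,0],[1,0.3,0.1,8,0],[1,0.3,0.1,8,0]]'
python3 -m creep '[[1,0,0,0,0],[1,0,0,0,0],[1,0,0,0,0],[1,0,0,0,0]]'
python3 -m creep '[[1,0,0,-1,0],[1,0,0,-4,0],[1,0,0,-8,0],[1,0,0,-12,0],[1,0,0,-13,0],[1,0,0,-13,0],[1,0,0,-13,0]]'
python3 - <<'E'
from h import *
p,d,o,D=cam("wrist"); P=o+D*d[...,None]; held(p,P,"green")
print(pose()[:3,3],go(.515,.02,.175,np.radians(98.5)),go(.541,-.2046,.17,np.radians(100.6)))
E
```

```text
time_s: 16.75
ee_pos: [0.5432, 0.2227, 0.0494]
ee_rot: [1.195, 2.902, 0.004]
contact_force: [-0.6, -0.1, 0.2]
width: 0.0391
time_s: 17.08
ee_pos: [0.5432, 0.2227, 0.0493]
ee_rot: [1.194, 2.902, 0.004]
contact_force: [-0.9, -0.2, 5.8]
width: 0.028
time_s: 17.67
ee_pos: [0.5412, 0.2224, 0.1772]
ee_rot: [1.196, 2.905, 0.001]
contact_force: [-0.2, -0.0, -1.7]
width: 0.0288
held green [ 0.0011  0.0016 -0.0369] [0.093 0.029 0.11 ]
[0.54012216 0.22212866 0.17527555] (array([-12.45, -16.12,   0.05]), np.float64(-53.3)) (array([-30.11, -30.24,   0.55]), np.float64(-55.4))
```

```bash
python3 -m creep '[[1,-1,-1.3,0,-4],[1,-2.7,-3.4,0,-11],[1,-4.4,-5.7,0,-18],[1,-6.1,-7.9,0,-25],[1,-7.8,-10.1,0,-32],[1,-9.5,-12.3,0,-39],[1,-11.2,-14.5,0,-46],[1,-12.4,-16,0,-53]]'
python3 -m creep '[[1,0,0,0,0],[1,0,0,0,0]]'
python3 - <<'E'
from h import *
print(pose()[:3,3],go(.541,-.2046,.17,np.radians(100.6)))
E
```

```text
time_s: 18.38
ee_pos: [0.5144, 0.0198, 0.1735]
ee_rot: [0.233, -3.127, -0.001]
contact_force: [-0.4, -0.1, 0.2]
width: 0.0289
time_s: 18.55
ee_pos: [0.5152, 0.021, 0.1742]
ee_rot: [0.219, -3.129, -0.002]
contact_force: [0.1, 0.7, -0.7]
width: 0.0286
[0.51519638 0.02104095 0.17421639] (array([  0.58, -22.7 ,   0.38]), np.float64(-2.6))
```

```bash
python3 -m creep '[[1,0.1,-3,0,-2.6],[1,0.2,-6.3,0,-2.6],[1,0.3,-9.8,0,-2.6],[1,0.4,-13.3,0,-2.6],[1,0.5,-16.8,0,-2.6],[1,0.6,-20,0,-2.6],[1,0.6,-22.7,0,-2.6],[1,0.6,-22.7,0,-2.6]]'
python3 -m creep '[[1,0,0,2,0],[1,0,0,5,0],[1,0,0,7,0],[1,0,0,7,0],[1,0,0,7,0]]'
python3 - <<'E'
from h import *
print(pose()[:3,3],go(.541,-.2046,.0472,np.radians(100.6)))
p,d,o,D=cam("wrist"); cv2.imwrite("pics/k.png",p[:,:,::-1]); P=o+D*d[...,None]; pads(p,P,D,o); held(p,P,"green")
E
```

```text
time_s: 19.22
ee_pos: [0.5438, -0.2071, 0.1755]
ee_rot: [0.289, -3.127, 0.001]
contact_force: [-0.2, -0.1, -0.3]
width: 0.0288
time_s: 19.63
ee_pos: [0.5423, -0.2018, 0.1046]
ee_rot: [0.297, -3.123, -0.005]
contact_force: [0.2, -0.0, -0.7]
width: 0.0285
[ 0.54229831 -0.20182778  0.10461465] (array([ 0.16, -0.27,  5.74]), np.float64(0.3))
pad [325.5  49.5] [65. 59.] 90.0 [ 0.4324 -0.2246  0.008 ] (array([11.32, -0.05,  6.57]), np.float64(0.3))
pad [326. 133.] [56. 56.] 0.0 [ 0.4865 -0.2145  0.008 ] (array([ 5.82, -0.08,  6.57]), np.float64(0.3))
pad [608.5 163. ] [32.7 68.8] 25.4 [ 0.4684 -0.0019  0.008 ] (array([ 3.58, 21.14,  6.59]), np.float64(0.3))
pad [326.5 205.5] [47. 51.] 90.0 [ 0.5415 -0.2042  0.008 ] (array([ 0.23, -0.1 ,  6.56]), np.float64(0.3))
pad [545.6 265.1] [ 49.4 102.3] 65.0 [ 0.5579 -0.0146  0.008 ] (array([-4.97, 18.21,  6.58]), np.float64(0.3))
held green [ 0.0016  0.0017 -0.033 ] [0.093 0.029 0.11 ]
```

View pics/k.png

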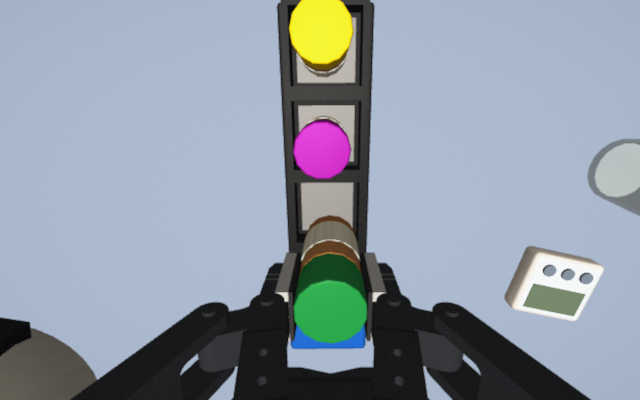

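Green is over the second bay, pad at (326,205). I'll lower it.

```bash
python3 -m creep '[[1,0.1,-0.2,2,0],[1,0.1,-0.2,4,0],[1,0.1,-0.2,5.2,0],[1,0.1,-0.2,5.6,0],[1,0.1,-0.2,5.7,0],[1,0.1,-0.2,5.7,0]]'; python3 -m creep '[[1,0,0,0.1,0],[1,0,0,0.1,0]]'; python3 -m creep '[[1,0,0,0.1,0],[1,0,0,0.1,0]]'
```

```text
time_s: 20.18
ee_pos: [0.5435, -0.2064, 0.0509]
ee_rot: [-0.297, 3.126, -0.001]
contact_force: [0.3, 0.0, -0.6]
width: 0.0288
time_s: 20.35
ee_pos: [0.5436, -0.2066, 0.0502]
ee_rot: [-0.297, 3.126, -0.002]
contact_force: [-0.5, 0.0, 0.4]
width: 0.0288
time_s: 20.52
ee_pos: [0.5431, -0.2064, 0.0484]
ee_rot: [-0.297, 3.127, -0.001]
contact_force: [-0.6, 0.3, -0.3]
width: 0.0289
```

```bash
python3 -m creep '[[1,0,0,0.1,0],[1,0,0,0.1,0]]'; python3 -m creep '[[1,0,0,0.05,0],[1,0,0,0.05,0]]'
```

```text
time_s: 20.68
ee_pos: [0.5431, -0.2064, 0.0473]
ee_rot: [-0.297, 3.127, -0.001]
contact_force: [-0.9, 0.0, 1.1]
width: 0.0284
time_s: 20.85
ee_pos: [0.5432, -0.2064, 0.0473]
ee_rot: [-0.297, 3.127, -0.001]
contact_force: [-1.3, 0.8, 5.0]
width: 0.0291
```

Contact at 5 N. I'll release, rise and return for red.

```bash
python3 -m creep '[[0.6,0,0,0,0],[0.2,0,0,0,0],[-0.4,0,0,0,0],[-1,0,0,0,0],[-1,0,0,0,0],[-1,0,0,-3,0],[-1,0,0,-7,0],[-1,0,0,-11,0]]'
python3 -m creep '[[-1,0,0,-1.5,0],[-1,0,0,-1.5,0]]'
python3 - <<'E'
from h import *
p,d,o,D=cam("wrist"); P=o+D*d[...,None]; print(pose()[:3,3])
for n in ("yellow","purple","green"):
    m=hsvmask(p,n)&(P[...,2]>.076)&(P[...,2]<.095); q=P[m]; print(n,len(q),np.ptp(q,0).round(3),((q.max(0)+q.min(0))/2).round(4))
print(go(.5802,.1777,.165,np.radians(45.5)))
E
python3 -m creep '[[-1,-1,3,0,7],[-1,-2.3,7,0,14],[-1,-3.5,11,0,21],[-1,-4.7,15,0,28],[-1,-6,19,0,35],[-1,-7.2,23,0,42],[-1,-8.5,27,0,49],[-1,-9.5,30.5,0,55]]'
python3 -m creep '[[-1,0,0,0,0],[-1,0,0,0,0]]'
python3 - <<'E'
from h import *
print(pose()[:3,3],go(.5802,.1777,.12,np.radians(45.5)))
E
```

```text
time_s: 21.52
ee_pos: [0.5415, -0.2055, 0.1557]
ee_rot: [0.297, -3.124, -0.004]
contact_force: [0.6, -1.6, 0.5]
width: 0.0854
time_s: 21.68
ee_pos: [0.5457, -0.2079, 0.1776]
ee_rot: [-0.296, 3.119, -0.01]
contact_force: [-0.2, -1.1, 0.6]
width: 0.0855
[ 0.54419902 -0.20702106  0.17427101]
yellow 1670 [0.029 0.029 0.009] [ 0.4348 -0.2261  0.081 ]
purple 1279 [0.029 0.028 0.005] [ 0.4888 -0.2157  0.0825]
green 1106 [0.029 0.029 0.009] [ 0.5429 -0.2056  0.0804]
(array([-10.77,  37.11,   0.83]), np.float64(55.4))
time_s: 22.4
ee_pos: [0.5756, 0.0958, 0.1685]
ee_rot: [-1.146, -2.921, 0.003]
contact_force: [0.8, 0.5, 1.3]
width: 0.0855
time_s: 22.57
ee_pos: [0.5755, 0.096, 0.1686]
ee_rot: [-1.131, -2.927, 0.003]
contact_force: [0.0, -0.8, -0.2]
width: 0.0853
[0.57552502 0.0959659  0.16860517] (array([5.13, 6.38, 4.86]), np.float64(2.3))
```

```bash
python3 -m creep '[[-1,2.2,2.8,0,2.3],[-1,4.5,5.5,0,2.3],[-1,5.1,6.4,1,2.3],[-1,5.1,6.4,3,2.3],[-1,5.1,6.4,4.4,2.3],[-1,5.1,6.4,4.4,2.3],[-1,5.1,6.4,4.4,2.3]]'
python3 - <<'E'
from h import *
p,d,o,D=cam("wrist"); P=o+D*d[...,None]
print(pose()[:3,3])
for n in ("red",):
    m=hsvmask(p,n)&(P[...,2]>.081)&(P[...,2]<.095)
    k,l,s,c=cv2.connectedComponentsWithStats(m.astype('uint8'))
    i=1+s[1:,4].argmax(); q=P[l==i];m=(q.max(0)+q.min(0))/2; print(n,s[i],m.round(4),np.ptp(q,0).round(3),go(m[0],m[1],.046,np.radians(45.5)))
E
```

```text
time_s: 23.15
ee_pos: [0.5814, 0.1741, 0.125]
ee_rot: [-1.197, -2.9, 0.004]
contact_force: [0.1, 0.1, 0.4]
width: 0.0855
[0.58249901 0.17429021 0.12659162]
red [ 308  208   49   46 1693] [0.5803 0.1778 0.0839] [0.029 0.029 0.006] (array([0.4 , 0.11, 8.06]), np.float64(-0.4))
```

```bash
python3 -m creep '[[-1,0.3,0.1,1,0],[-1,0.3,0.1,4.5,0],[-1,0.3,0.1,7.5,0],[-1,0.3,0.1,8.1,0],[0.2,0.3,0.1,8.1,0],[1,0.3,0.1,8.1,0],[1,0.3,0.1,8.1,0],[1,0.3,0.1,8.1,0]]'
python3 -m creep '[[1,0,0,0,0],[1,0,0,0,0],[1,0,0,0,0],[1,0,0,0,0]]'
python3 -m creep '[[1,0,0,-1,0],[1,0,0,-4,0],[1,0,0,-8,0],[1,0,0,-12,0],[1,0,0,-13,0],[1,0,0,-13,0],[1,0,0,-13,0]]'
python3 - <<'E'
from h import *
p,d,o,D=cam("wrist"); P=o+D*d[...,None]; held(p,P,"red")
print(pose()[:3,3],go(.565,0,.175,np.radians(98.5)))
E
```

```text
time_s: 23.87
ee_pos: [0.5832, 0.1786, 0.049]
ee_rot: [1.196, 2.901, 0.004]
contact_force: [-0.7, -0.6, 0.6]
width: 0.0387
time_s: 24.2
ee_pos: [0.5832, 0.1786, 0.0489]
ee_rot: [1.196, 2.901, 0.003]
contact_force: [-0.9, 0.6, 6.0]
width: 0.0286
time_s: 24.78
ee_pos: [0.5811, 0.1784, 0.1767]
ee_rot: [1.197, 2.904, 0.0]
contact_force: [-0.4, -0.6, -1.3]
width: 0.0291
held red [ 0.0013  0.0016 -0.0374] [0.093 0.029 0.11 ]
[0.58007204 0.1782467  0.17469358] (array([-11.49, -13.71,  -0.02]), np.float64(-53.3))
```

```bash
python3 -m creep '[[1,-1,-1.2,0,-4],[1,-2.6,-3,0,-11],[1,-4.2,-5,0,-18],[1,-5.8,-6.9,0,-25],[1,-7.4,-8.8,0,-32],[1,-9,-10.7,0,-39],[1,-10.5,-12.5,0,-46],[1,-11.5,-13.7,0,-53]]'
python3 -m creep '[[1,0,0,0,0],[1,0,0,0,0]]'
python3 - <<'E'
from h import *
print(pose()[:3,3],go(.595,-.1945,.17,np.radians(100.6)))
E
```

```text
time_s: 25.5
ee_pos: [0.5642, -0.0015, 0.1728]
ee_rot: [0.232, -3.127, -0.002]
contact_force: [-0.3, -0.6, -1.3]
width: 0.0291
time_s: 25.67
ee_pos: [0.5648, -0.0001, 0.1736]
ee_rot: [0.218, -3.129, -0.003]
contact_force: [0.2, 0.0, -0.1]
width: 0.0287
[ 5.64842710e-01 -1.39859219e-04  1.73570660e-01] (array([ -0.3 , -19.67,   0.32]), np.float64(-2.6))
```

```bash
python3 -m creep '[[1,0,-3,0,-2.6],[1,-0.1,-6,0,-2.6],[1,-0.2,-9.3,0,-2.6],[1,-0.3,-12.6,0,-2.6],[1,-0.3,-15.8,0,-2.6],[1,-0.3,-18.3,0,-2.6],[1,-0.3,-19.7,0,-2.6],[1,-0.3,-19.7,0,-2.6]]'
python3 -m creep '[[1,0,0,2,0],[1,0,0,5,0],[1,0,0,7,0],[1,0,0,7,0],[1,0,0,7,0]]'
python3 - <<'E'
from h import *
print(pose()[:3,3],go(.595,-.1945,.0469,np.radians(100.6)))
p,d,o,D=cam("wrist"); cv2.imwrite("pics/l.png",p[:,:,::-1]); P=o+D*d[...,None]; pads(p,P,D,o); held(p,P,"red")
E
```

```text
time_s: 26.33
ee_pos: [0.5974, -0.1957, 0.175]
ee_rot: [0.29, -3.127, -0.001]
contact_force: [0.7, 0.1, -0.6]
width: 0.0287
time_s: 26.75
ee_pos: [0.5964, -0.192, 0.1045]
ee_rot: [0.297, -3.124, -0.005]
contact_force: [-0.1, -0.3, -0.6]
width: 0.0282
[ 0.59635971 -0.19196096  0.10448932] (array([ 0.16, -0.24,  5.76]), np.float64(0.3))
pad [327.5  49.5] [65. 59.] 90.0 [ 0.4863 -0.2134  0.008 ] (array([11.33,  0.08,  6.57]), np.float64(0.3))
pad [622.5  96. ] [68. 33.] 90.0 [ 0.4762 -0.0038  0.008 ] (array([ 8.37, 20.86,  6.58]), np.float64(0.3))
pad [327. 133.] [56. 56.] 0.0 [ 0.5405 -0.2039  0.008 ] (array([ 5.82, -0.  ,  6.56]), np.float64(0.3))
pad [559.4 202.8] [ 53.8 113.1] 62.9 [ 0.5591 -0.0159  0.008 ] (array([ 0.46, 18.11,  6.57]), np.float64(0.3))
pad [328.  205.5] [47. 52.] 90.0 [ 0.5952 -0.1928  0.008 ] (array([0.24, 0.06, 6.56]), np.float64(0.3))
held red [ 0.002   0.0018 -0.0332] [0.093 0.029 0.11 ]
```

View pics/l.png

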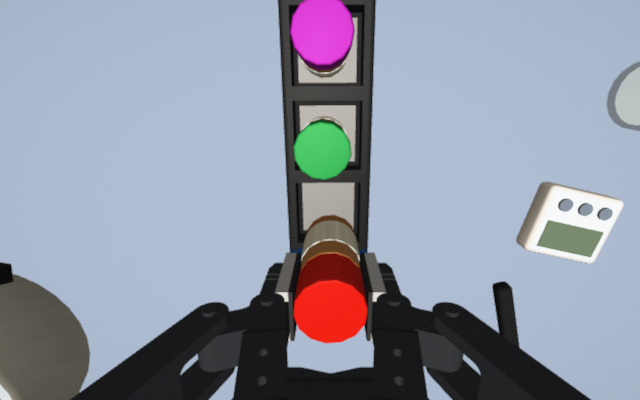

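Red is over the last bay, next to the blue end, pad at (328,205). I'll lower it.

```bash
python3 -m creep '[[1,0.1,-0.1,2,0],[1,0.1,-0.1,4,0],[1,0.1,-0.1,5.2,0],[1,0.1,-0.1,5.6,0],[1,0.1,-0.1,5.7,0],[1,0.1,-0.1,5.7,0]]'; python3 -m creep '[[1,0,0,0.1,0],[1,0,0,0.1,0]]'; python3 -m creep '[[1,0,0,0.1,0],[1,0,0,0.1,0]]'; python3 -m creep '[[1,0,0,0.1,0],[1,0,0,0.1,0]]'
```

```text
time_s: 27.3
ee_pos: [0.5974, -0.1957, 0.0505]
ee_rot: [-0.296, 3.126, -0.001]
contact_force: [0.5, -0.4, 0.3]
width: 0.0288
time_s: 27.47
ee_pos: [0.5975, -0.196, 0.0497]
ee_rot: [-0.296, 3.126, -0.002]
contact_force: [-0.9, -0.5, 0.0]
width: 0.0287
time_s: 27.63
ee_pos: [0.5969, -0.1958, 0.0479]
ee_rot: [-0.295, 3.127, -0.001]
contact_force: [-0.3, 0.6, -0.7]
width: 0.0289
time_s: 27.8
ee_pos: [0.597, -0.1958, 0.0469]
ee_rot: [-0.296, 3.127, -0.001]
contact_force: [-0.2, -0.9, 0.6]
width: 0.0287
```

```bash
python3 -m creep '[[1,0,0,0.1,0],[1,0,0,0.1,0]]'
```

```text
time_s: 27.97
ee_pos: [0.5971, -0.1958, 0.0469]
ee_rot: [-0.296, 3.127, -0.0]
contact_force: [-2.5, 0.9, 5.2]
width: 0.0288
```

```bash
python3 -m creep '[[0.6,0,0,0,0],[0.2,0,0,0,0],[-0.4,0,0,0,0],[-1,0,0,0,0],[-1,0,0,0,0],[-1,0,0,-3,0],[-1,0,0,-7,0],[-1,0,0,-11,0]]'
python3 -m creep '[[-1,0,0,-4,0],[-1,0,0,-6,0],[-1,0,0,-6,0],[-1,0,0,-6,0]]'
python3 - <<'E'
from h import *
p,d,o,D=cam("wrist"); P=o+D*d[...,None]; cv2.imwrite("pics/m.png",p[:,:,::-1])
for n in ("yellow","purple","green","red"):
    m=hsvmask(p,n)&(P[...,2]>.077)&(P[...,2]<.095); k,l,s,c=cv2.connectedComponentsWithStats(m.astype('uint8'));i=1+s[1:,4].argmax(); q=P[l==i]; print(n,len(q),np.ptp(q,0).round(3),((q.max(0)+q.min(0))/2).round(4))
p,_,_,_=cam("scene"); cv2.imwrite("pics/n.png",cv2.resize(p[130:300,150:470,::-1],None,fx=2.5,fy=2.5))
E
```

```text
time_s: 28.63
ee_pos: [0.5954, -0.1949, 0.1545]
ee_rot: [0.295, -3.124, -0.004]
contact_force: [0.9, -0.7, 1.0]
width: 0.0853
time_s: 28.97
ee_pos: [0.5975, -0.1959, 0.2173]
ee_rot: [-0.295, 3.124, -0.003]
contact_force: [0.6, 0.0, -0.4]
width: 0.0854
yellow 28 [0.003 0.011 0.004] [ 0.4484 -0.2233  0.0795]
purple 1158 [0.029 0.028 0.008] [ 0.4891 -0.2156  0.0815]
green 921 [0.029 0.028 0.004] [ 0.5433 -0.2057  0.0827]
red 838 [0.03  0.029 0.008] [ 0.5966 -0.1946  0.0812]
```

View pics/n.png

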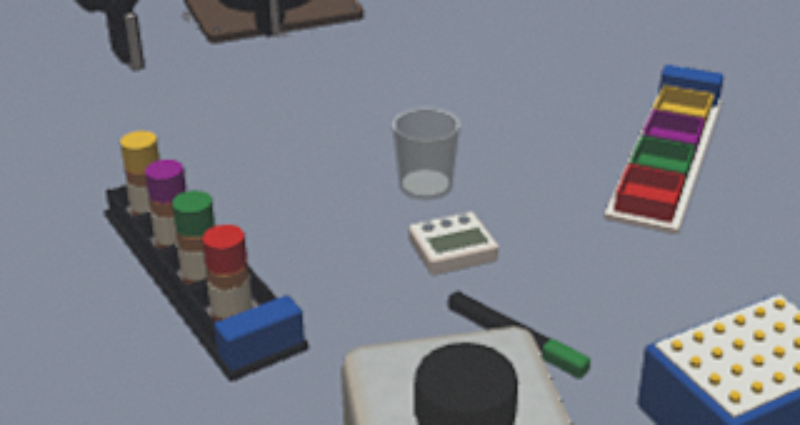

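View pics/m.png

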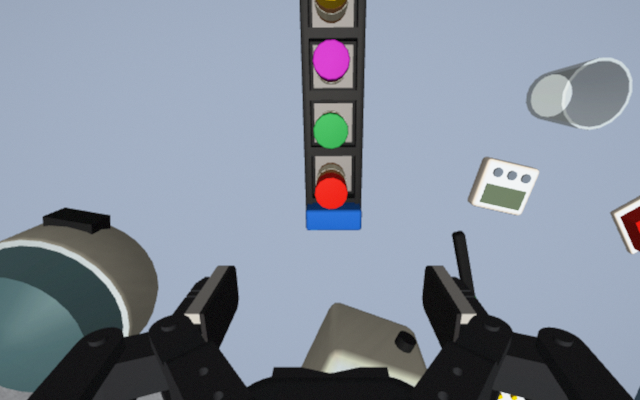

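All four vials stand upright in the black rack: red next to the blue end, then green, purple and yellow. The white rack's cups are empty and the gripper is clear, so I'm handing in.

```bash
python3 -c "from bench import job; print(job.finish_job())"
```

```text
the job is handed in; nothing more can be done
None
```

All four vials are in the black rack, one to a bay, in reverse order, and the job is handed in. Counting from the black rack's blue end they stand red, green, purple, yellow; in the white rack it was yellow, purple, green, red.

- **Setting down:** each vial was lowered in steps of about 1 mm until it touched the bay floor, with 5 to 7 N measured at contact, and only then released.
- **Last checks:** the final pictures show all four upright in their bays, the white rack's cups empty and the gripper raised clear. The red, green and purple caps measured within about 3 mm of their bay centres. Yellow was mostly outside the last wrist picture, but it measured well after each of the first three placings, and the scene picture shows it standing.
- **Time:** about 29 s of the 106 s allowed.
- **Disagreement:** the arm's position readings wandered by a few millimetres, and the purple vial was gripped about 5 mm off the aimed point. I therefore set each vial down by camera and contact force, and no check failed.

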